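# Hook and snap the access cover onto a chassis

## Robot

A 6-joint arm with a two-finger parallel gripper is mounted at the origin on the work surface. World frame = base frame: x ahead of the robot, y to its left, z up, the work surface at z = 0. Lengths are in m, angles in rad, forces in N, time in s.
With the tool pointing down it reaches from about 0.375 to 0.9 m from the base axis. Payload 3.1 kg.
Tool frame: the origin (TCP) lies at the centre of the arm's flange, where the gripper is bolted on; the fingertips stand 182 mm ahead of it and the grasp point (between the pads) lies 164 mm ahead of it; z points along the fingers, y is the line along which they close (so a half turn about z gives the same grasp; the last joint's range is limited). The gripper opens to 87 mm and grips with 3 to 60 N. Pads are 19 mm wide; open, the fingers measure 117 mm over their backs; the gripper's body (75 mm by 190 mm) begins 51 mm behind the grasp point.
Start: joints at [-1.45, 0.527, 1.433, -0, 1.181, -0.178], TCP at [0.184, -0.597, 0.405] pointing down, gripper open.
Joint ranges: [-3.08, 3.08], [-0.75, 2.2], [0.22, 2.44], [-1.43, 4.57], [0, 2.65], [-2.85, 2.85]. Speed limits (rad/s): [2.79, 2.79, 3.14, 3.14, 3.14, 3.14].

## Interface

Orientations are given as a unit quaternion [x, y, z, w].
In Python, from rig import * gives the robot as it stands.
- The arm moves only by the tool move_arm, never from a script. Its argument "commands" is a list that holds one entry, the list of rows, each a list of 6 numbers: the shift along the tool's x, y, z in units of 40 mm (1.0 is 40 mm), then the turn, a rotation vector about the tool's x, y, z in rad. A call has 1 to 12 rows; each row is the pose to reach, as a shift and turn from the pose commanded when the call began, along the tool's axes at that moment; what a row does not reach only later rows make up. A row lasts 1/8 s, in which the tool goes at most 62.5 mm and 10.7 degrees, less where a joint would pass 70% of its speed; a pose out of reach is approached as far as the arm can. A call with a gripper value outside its range is refused whole. "claw" is the closure, from -1 (fully open) to 1 (shut), so that 0 is half open, set as the call begins (left out, the last holds). The fingers move at their own pace and stop on an object; "squeeze" is the grip in N (left out, the last holds). Time passes only in rows, so rows that repeat a pose let the fingers close. It gives the time, the measured TCP pose, the force, the opening and the grip force at its end, in the units of the state.
- get_obs(): the state, without advancing time (a new reading comes with each control period).
- camera(name): name is "side" or "top"; returns a dict with "pixels" (420x560x3 uint8, blue, green, red), "range_z" (420x560 float32, m along the optical axis (not along the pixel's ray), 0 where there is no reading), "camera_matrix" (3x3 intrinsics, pixels), "extrinsics" (4x4, takes a point from world to camera coordinates). Camera axes: x right, y up, looking along -z (the intrinsics and any distortion apply to the point x, -y, -z); pixel columns grow to the right and rows downward; lengths in m; the calibration is good to about 2 mm. A picture is of the moment at which its call begins.
- hand_in(): hands the job in; it is judged then, once.
The state is a dict: "time": time; "q": joint angles; "joint_velocities": joint speeds; "joint_torque": joint torques, N m; "position": TCP position; "tool_rot": TCP orientation; "ft_force": force on the tool from outside, world axes, zero at the start; "moment": the same for the moment, N m; "grip_width": finger opening in m; "grip_force": force on a finger pad.
Only numpy, scipy, OpenCV 4.12 (cv2) and the standard library are available. Lean on these libraries where they do the work, as an engineer would, in place of code of your own. Each camera call takes 0.05 s, during which the arm holds its last target. There are 200 camera calls.

## Task

Fit the grey access cover onto the open aluminium chassis in the fixture: lean it lip-down, hook its blue front lip under the blue bar and slide it in until it lightly touches the end of the slot, then swing it down and press gently until it snaps flat under the roller catch at the far end. The chassis may be clamped a centimetre or so off along its rails and the lip is thin, so feel for the end of the slot and never force it; let go at the end and leave the other things on the bench where they are.

Things in the scene. Friction and masses are not known exactly. Their poses are not given: they have to be found in the camera images.
- cover: Loose access cover, about 0.22 kg, flat on the bench, grip bar up. Grey plate 130 (x) x 100 (y) x 4 mm; on its -x edge, same plane, a blue lip 20 mm long, 70 wide, 4 thick (tip at x = -85 mm; rear edge at x = +65). Origin: centre of the plate's underside, z up.
- grip (a point): Point in the cover's black grip bar, 27 mm above the underside, 10 mm towards the lip from the plate's centre; axes as the cover's. The bar is 12 mm thick (x), 56 mm long (y), from 4 to 29 mm above the underside. Grasp it across its 12 mm.
- lip (a point): Middle of the tip of the cover's lip: x = -85, y = 0, z = 2 mm of the cover; axes as the cover's.
- fixture: Dark plate 270 x 150 x 12 mm on the bench, with two yellow guide rails along x; the open aluminium chassis is clamped between them. Origin on the bench, x from slot (near the robot) to catch (far), z up. The chassis is clamped up to 15 mm either way along x from the nominal place given by the points below (height, y, yaw are true); this shift is not measured.
- seat (a point): Nominal place of the cover's origin when seated, 60 mm above the bench; fixture axes; does not follow the chassis's shift. The seat is the tops of the chassis's side walls: z = 0, y = 44 to 54 mm either side, x = -62 to +66. A seated cover lies flat on it, lip tip against the slot's end wall.
- slot (a point): Nominal end wall of the front slot, at seat height; fixture axes. A blue bar covers the slot from 6 mm before to 15 mm behind (+x) this point, underside at z = +6, top +12 mm. Slot floor z = -9, as far as the seat's front corners at x = +23. Cheeks at y = +-38. A flat cover cannot pass the bar; leaning lip-down about 0.3 rad it slides in.
- roller_axis (a point): Nominal axis of the sprung catch's white roller when out: radius 6 mm, 50 mm long along y; it overhangs a seated cover's rear edge by 3 mm, its axis 4 mm above the cover's top. The edge, pushed down, presses it back (+x), then it snaps over the edge and holds the cover down. Its steel housing reaches 38 mm behind, 8 mm above this point.
- catch (a joint): Roller catch travel, m: 0 out, grows as pressed back (+x) to 0.008. About 0.0015 holding a seated cover, 0.003 or more while the edge passes. Spring 3 to 4 N along x; with the lip home it takes 5 to 10 N down near the cover's rear edge, far more if it is not home.
- rivet_gun: Bystander: red and black pneumatic rivet gun standing upright, 250 mm high; origin under its base.
- rivet_bin: Bystander: blue open bin of rivets, 110 x 150 x 55 mm; origin under its centre.
- oil_bottle: Bystander: white bottle with a red cap, 54 mm across, 150 mm high; origin under its centre.
- screwdriver: Bystander: orange-handled screwdriver, 170 mm, lying along x near the middle.
- wrench: Bystander: steel wrench, 180 mm, lying on the bench.
- rivet_jar: Bystander: clear jar with a yellow lid, 44 mm across, 55 mm high; origin under its centre.
Mind the look-alikes: they are no part of the job. Of the things that look like the cover, the largest one is meant.

How it is judged:
On the way:
1. the cover leans by more than 0.06 rad with its lip at the slot, lower than the bar (lip tip at least 66 mm in front of the seat point, less than 4 mm above seat height) (x of lip in the frame of seat below -0.066 m and z of lip in the frame of seat below 0.004 m and angle between cover's own z axis and vertical above 0.06 rad), for 0.1 s.
At the end, for the whole second after the job is handed in: The cover lies flat in its seat (origin within 2 mm of the seat height, within 18 mm along x (wherever the chassis is clamped) and 6 mm along y of the seat point, level within 0.02 rad), the catch has sprung back (below 2.5 mm), and the cover is at rest (z of cover in the frame of seat between -0.003 and 0.002 m and x of cover in the frame of seat between -0.018 and 0.018 m and y of cover in the frame of seat between -0.006 and 0.006 m and angle between the z axis of cover and the z axis of seat, either way round below 0.02 rad and value of joint catch below 0.0025 m and linear speed of cover below 0.01 m/s); the robot touches nothing.
It fails at once if the thin lip is forced: while the cover leans by more than 0.15 rad, it is pushed against the chassis with more than 12 N (angle between cover's own z axis and vertical above 0.15 rad and contact force between cover and fixture above 12 N).
It fails at once if the cover is forced against the chassis with more than 40 N while it leans by more than 0.03 rad, or with more than 60 N at any time ((angle between cover's own z axis and vertical above 0.03 rad and contact force between cover and fixture above 40 N) or contact force between cover and fixture above 60 N).
It fails at once if the fingers push on the chassis or fixture with more than 25 N (contact force between the fingers and fixture above 25 N).
It fails at once if a bystander is moved by more than 20 mm (distance of any of rivet_gun, rivet_bin, oil_bottle, screwdriver, wrench, rivet_jar from where it was at the start of the episode above 0.02 m).
It also fails if it takes over 58 s, if anything falls off the work surface, if the arm or the gripper's body presses on something with over 40 N, if the wrist force passes 120 N, or if a joint passes its speed limit or range.

## Working session

There is one attempt and no reset: what is moved stays moved. The work goes in short steps, Python scripts to look and compute and a tool call to move; the robot and the scene stay as the last step left them, time stands still between calls to the robot, and variables do not carry over. Pictures are saved under pics/ and viewed, at most 10 in all, crops included, and the job is handed in when it is done.

Besides the shell and the picture viewer there is one more tool, called after "Emit:" in YAML: its name, and indented under it one key for each argument. move_arm: Moves the arm, as the interface text tells. Its arguments: {"type":"object","properties":{"commands":{"type":"array","items":{"type":"array","items":{"type":"array","items":{"type":"number"}}}},"claw":{"type":"number"},"squeeze":{"type":"number"}},"required":["commands"]}

```bash
mkdir -p pics; ls; cat > h.py <<'E'
from rig import *
import numpy as np, cv2
from scipy.spatial.transform import Rotation as R
def world(c, uv, z=None):
    """pixel -> world via depth, or onto plane z"""
    K=np.array(c["camera_matrix"]);E=np.array(c["extrinsics"]);Ei=np.linalg.inv(E)
    u,v=uv; d=np.array([(u-K[0,2])/K[0,0],-(v-K[1,2])/K[1,1],-1.])
    if z is None: s=c["range_z"][int(v),int(u)]
    else: s=(z-Ei[2,3])/(Ei[:3,:3]@d)[2]
    return Ei[:3,:3]@(d*s)+Ei[:3,3]
def cloud(c):
    K=np.array(c["camera_matrix"]);Ei=np.linalg.inv(np.array(c["extrinsics"]))
    r=c["range_z"]; v,u=np.indices(r.shape)
    P=np.stack([(u-K[0,2])/K[0,0]*r,-(v-K[1,2])/K[1,1]*r,-r],-1)
    return P@Ei[:3,:3].T+Ei[:3,3]
E
python3 - <<'E'
from h import *
for n in("top","side"):
    c=camera(n); cv2.imwrite(f"pics/{n}0.png",c["pixels"]); np.savez(f"{n}0.npz",**c)
    print(n,c["camera_matrix"],np.linalg.inv(c["extrinsics"]).round(3))
print(get_obs())
E
```

```text
pics
top [[484.19320468   0.         278.58053469]
 [  0.         484.19320468 208.05628215]
 [  0.           0.           1.        ]] [[ 0.021  0.997 -0.075  0.443]
 [-1.     0.019 -0.023 -0.101]
 [-0.021  0.075  0.997  1.311]
 [ 0.     0.     0.     1.   ]]
side [[429.68359041   0.         278.61718577]
 [  0.         429.68359041 213.55514327]
 [  0.           0.           1.        ]] [[-0.998  0.06  -0.035  0.49 ]
 [-0.068 -0.749  0.659  0.744]
 [ 0.013  0.66   0.751  1.023]
 [ 0.     0.     0.     1.   ]]
{'time': 0.1, 'q': array([-1.45051215e+00,  5.28380663e-01,  1.43377970e+00, -1.36720716e-05,
        1.18141987e+00, -1.78524429e-01]), 'joint_velocities': array([-0.0002842 ,  0.00039177, -0.00340636,  0.00133879, -0.00094425,
        0.00086962]), 'joint_torque': array([-1.32807327e-04, -4.40984416e+01, -1.77150589e+01,  6.35915785e-02,
        5.33412199e-02, -4.18193736e-05]), 'position': array([ 0.18396255, -0.5969857 ,  0.4038628 ]), 'tool_rot': array([ 9.88859047e-01,  1.48851596e-01,  2.26161678e-05, -9.93553960e-04]), 'ft_force': array([0.21250489, 0.2749583 , 0.77900588]), 'moment': array([-0.0006907 ,  0.01088239, -0.00550288]), 'grip_force': 0.0, 'grip_width': 0.08686655216990169}
```

View pics/top0.png

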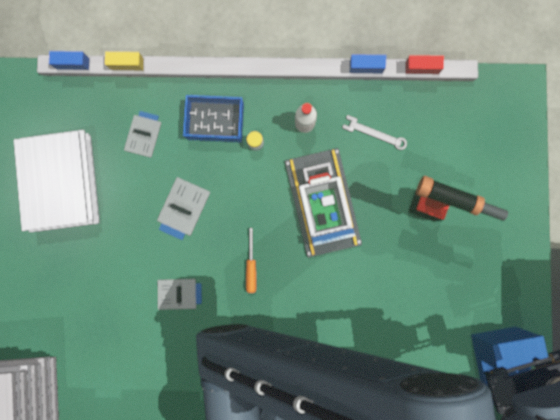

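View pics/side0.png

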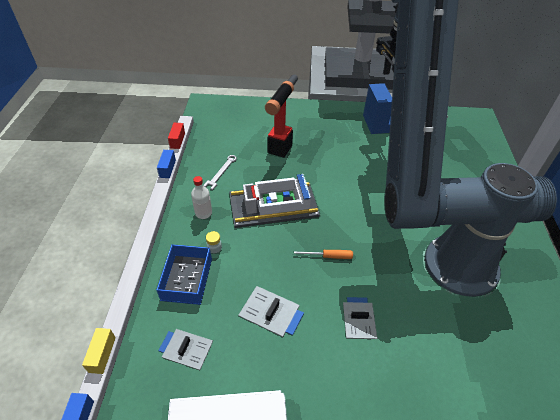

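Look-alikes in the top view: small cover at (142,134), large cover at (183,208) and medium cover at (180,294). I choose the one at (183,208) and will check it in a crop. The fixture is at (322,202), with its blue bar at the lower end (330,238) and its catch at the top (317,170).

```bash
python3 - <<'E'
from h import *
c=dict(np.load("top0.npz")); im=c["pixels"]; hsv=cv2.cvtColor(im,cv2.COLOR_BGR2HSV); P=cloud(c)
big=[cv2.resize(im[y:y+120,x:x+100],None,fx=4,fy=4,interpolation=cv2.INTER_CUBIC) for x,y in((135,150),(275,145))]
cv2.imwrite("pics/crop.png",np.hstack(big))
H,S,V=cv2.split(hsv)
def rect(mask,x0,y0,x1,y1,z,name):
    m=np.zeros_like(H); m[y0:y1,x0:x1]=mask[y0:y1,x0:x1]*255
    n,l,st,ce=cv2.connectedComponentsWithStats(m); i=1+st[1:,4].argmax()
    p=np.argwhere(l==i)[:,::-1]
    W=np.array([world(c,q,z)[:2] for q in p])
    r=cv2.minAreaRect((W*1000).astype(np.float32))
    print(name,st[i,4],"mean",W.mean(0).round(4),"rect",np.round(r[0],1),np.round(r[1],1),round(r[2],1)); return W
blue=(H>100)&(H<125)&(S>110)&(V>60)
for nm,b in (("big",(150,170,215,245)),("small",(120,105,165,160)),("med",(150,270,210,315))):
    rect((S<60)&(V>60),*b,0.004,nm+" plate"); rect(blue,*b,0.004,nm+" lip")
    rect((V<50),*b,0.029,nm+" bar")
yel=(H>18)&(H<33)&(S>120)&(V>100)
for nm,b in(("railL",(280,150,312,258)),("railR",(325,140,365,250))): 
    rect(yel,*b,0.02,nm)
    m=np.zeros_like(H);m[b[1]:b[3],b[0]:b[2]]=yel[b[1]:b[3],b[0]:b[2]]
    print("z",np.median(P[m>0][:,2]))
rect(blue,305,220,362,250,0.072,"bar")
E
```

```text
big plate 1865 mean [0.5419 0.1883] rect [541.5 188.6] [104.4 134.6] 67.2
big lip 146 mean [0.4715 0.2181] rect [471.6 218.5] [68.7 15.7] 64.9Traceback (most recent call last):
  File "<stdin>", line 16, in <module>
  File "<stdin>", line 8, in rect
ValueError: attempt to get argmax of an empty sequence
```

View pics/crop.png

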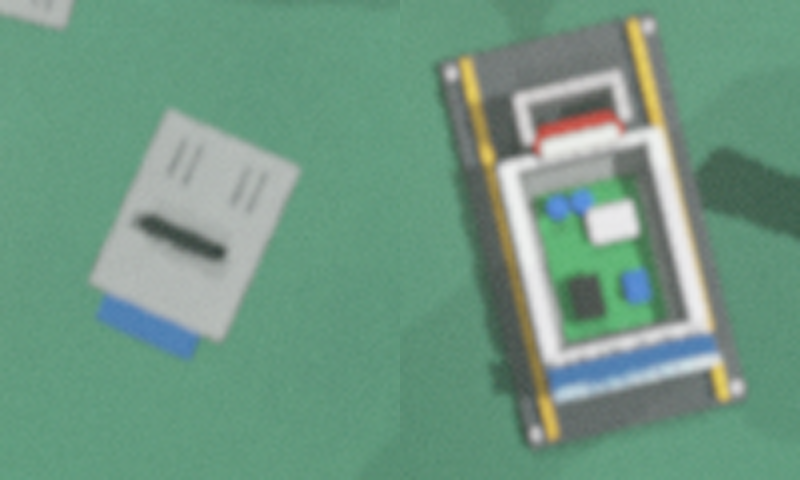

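The left crop shows the chosen cover: a 134x104 mm plate with its lip toward the lower left and a dark grip bar, so it is the large one. The right crop shows the fixture: blue bar at the bottom (635,365), roller and red housing at the top (580,135), and dark plate corners at (440,68), (655,15), (745,398) and (530,448).

```bash
python3 - <<'E'
from h import *
c=dict(np.load("top0.npz")); im=c["pixels"]; hsv=cv2.cvtColor(im,cv2.COLOR_BGR2HSV); P=cloud(c)
H,S,V=[a.astype(int) for a in cv2.split(hsv)]
def stat(m,b,z,nm):
    x0,y0,x1,y1=b; k=np.zeros(H.shape,np.uint8);k[y0:y1,x0:x1]=m[y0:y1,x0:x1]
    p=np.argwhere(k)[:,::-1]; W=np.array([world(c,q,z)[:2] for q in p],np.float32)
    r=cv2.minAreaRect(W*1000); l=cv2.fitLine(W*1000,cv2.DIST_HUBER,0,.01,.01).ravel()
    print(nm,len(p),W.mean(0).round(4),np.round(r[0],1),np.round(r[1],1),round(r[2],1),"line deg",round(np.degrees(np.arctan2(l[1],l[0])),1),"z",np.median(P[k>0][:,2]).round(4))
stat((V<100)&(S<90),(165,195,205,218),0.029,"grip")
yel=(H>18)&(H<33)&(S>110)&(V>100)
stat(yel,(280,150,316,258),0.02,"railL");stat(yel,(326,140,366,250),0.02,"railR")
blue=(H>100)&(H<125)&(S>100)&(V>60)
stat(blue,(308,226,362,248),0.072,"bar")
white=(S<40)&(V>170)
stat(white,(295,170,365,240),0.06,"walls")
red=((H<8)|(H>172))&(S>120)
stat(red,(300,165,340,190),0.078,"red")
cs=[np.array([275+(X-400)/4-.4,145+Y/4-.4]) for X,Y in((440,68),(655,15),(745,398),(530,448))]
Q=np.array([world(c,q,0.012)[:2] for q in cs]);print("plate",Q.round(4),Q.mean(0).round(4),[round(np.degrees(np.arctan2(*(a-b)[::-1])),1) for a,b in((Q[0],Q[3]),(Q[1],Q[2]))])
# object tops along the transit
for nm,(u,v) in dict(gun=(455,195),bottle=(306,110)).items(): print(nm,P[v-15:v+15,u-20:u+20].reshape(-1,3)[P[v-15:v+15,u-20:u+20,2].argmax()].round(3))
# chassis frame profile along x at mid
yaw=np.radians(np.mean([np.degrees(np.arctan2(*(a-b)[::-1])) for a,b in((Q[0],Q[3]),(Q[1],Q[2]))]))
C=Q.mean(0); L=(P[...,:2]-C)@np.array([[np.cos(yaw),-np.sin(yaw)],[np.sin(yaw),np.cos(yaw)]])
for y0,y1 in((-.02,.02),(.046,.052),(-.052,-.046)):
  print(y0)
  for x in np.arange(-.14,.14,.005):
    m=(L[...,0]>x)&(L[...,0]<x+.005)&(L[...,1]>y0)&(L[...,1]<y1)
    print(int(x*1000),P[m][:,2].mean().round(3) if m.any() else None,end="; ")
E
```

```text
grip 67 [0.5314 0.1912] [531.3 191.2] [58.   8.4] 67.3 line deg 68.7 z 0.028
railL 186 [ 0.5543 -0.1304] [ 544.6 -133.4] [259.2   9.1] 14.2 line deg 14.1 z 0.0209
railR 102 [ 0.6199 -0.2332] [ 573.1 -244.8] [259.8   8.5] 14.1 line deg 14.4 z 0.0211
bar 165 [ 0.4689 -0.2096] [ 469. -211.] [ 11.7 103.9] 15.2 line deg -75.6 z 0.0715
walls 1075 [ 0.5491 -0.1925] [ 550.  -191.9] [196.4 111.2] 14.8 line deg 34.1 z 0.0574
red 48 [ 0.6214 -0.174 ] [ 621.7 -174.1] [ 6.8 47.2] 14.1 line deg -75.8 z 0.0689
plate [[ 0.6665 -0.085 ]
 [ 0.7052 -0.2299]
 [ 0.4477 -0.2927]
 [ 0.4115 -0.1501]] [ 0.5577 -0.1894] [np.float64(14.3), np.float64(13.7)]
gun [ 0.443 -0.101  1.311]
bottle [ 0.443 -0.101  1.311]
-0.02
-140 -0.0; -135 0.012; -130 0.011; -125 0.011; -120 0.012; -114 0.012; -109 0.021; -104 0.071; -99 0.072; -94 0.071; -89 0.071; -84 0.051; -79 0.041; -74 0.016; -69 0.017; -64 0.018; -59 0.025; -54 0.028; -49 0.027; -44 0.029; -39 0.027; -34 0.027; -29 0.019; -24 0.018; -19 0.018; -14 0.02; -9 0.025; -4 0.025; 0 0.025; 5 0.025; 10 0.029; 15 0.03; 20 0.027; 25 0.019; 30 0.015; 35 0.016; 40 0.016;
[... 712 characters left out ...]
9; 100 0.01; 105 0.009; 110 0.011; 115 0.011; 120 0.012; 125 0.011; 130 0.011; 135 0.001; 140 0.001; -0.052
-140 -0.004; -135 0.013; -130 0.009; -125 0.012; -120 0.012; -114 0.011; -109 0.011; -104 0.071; -99 0.071; -94 0.073; -89 0.071; -84 0.054; -79 0.055; -74 0.059; -69 0.06; -64 0.06; -59 0.059; -54 0.06; -49 0.058; -44 0.06; -39 0.059; -34 0.058; -29 0.059; -24 0.061; -19 0.059; -14 0.061; -9 0.057; -4 0.059; 0 0.06; 5 0.06; 10 0.061; 15 0.059; 20 0.06; 25 0.059; 30 0.06; 35 0.059; 40 0.06; 45 0.057; 50 None; 55 0.013; 60 0.011; 65 0.01; 70 0.01; 75 0.013; 80 0.009; 85 0.009; 90 0.01; 95 0.011; 100 0.01; 105 0.012; 110 0.012; 115 0.012; 120 0.012; 125 0.01; 130 0.01; 135 0.0; 140 -0.0;
```

```bash
cat >> h.py <<'E'
GRIP=np.array([0.5316,0.1912]); CY=-0.393; FY=0.248
S=np.array([0.5444,-0.1926,0.06])          # measured (shifted) seat point
U=np.array([np.cos(FY),np.sin(FY),0]); N=np.array([-U[1],U[0],0])
def tool(yaw,lean=0):                       # tool y along cover x, z down; lean>0 = lip down
    c=R.from_euler('z',yaw)*R.from_euler('y',-lean)   # cover frame
    M=c.as_matrix(); return R.from_matrix(np.c_[-np.cross(M[:,2],M[:,1])@np.eye(3) if 0 else np.cross(M[:,0],-M[:,2]),M[:,0],-M[:,2]]), M
def pose_for_lip(lipw,yaw,lean,off=(0,0)):
    """TCP pose putting the cover's lip tip at lipw. grip in cover frame = (-.010+off0, 0, .027+off1)"""
    r,M=tool(yaw,lean); g=np.array([-.010+off[0],0,.027+off[1]])-np.array([-.085,0,.002])
    return lipw+M@g+M@np.array([0,0,.164]), r
def rel(p,r,fr=None):
    if fr is None: o=get_obs(); p0,r0=o["position"],R.from_quat(o["tool_rot"])
    else: p0,r0=fr
    d=r0.inv().apply(np.asarray(p)-p0)/0.04; v=(r0.inv()*r).as_rotvec()
    print("row",d.round(3),v.round(4))
E
python3 - <<'E'
from h import *
r,M=tool(CY); print(M.round(3),r.as_matrix().round(3))
rel([*GRIP,0.36],r)
o=get_obs();print(o["position"],o["ft_force"])
E
```

```text
[[ 0.924  0.383  0.   ]
 [-0.383  0.924 -0.   ]
 [-0.     0.     1.   ]] [[ 0.383  0.924  0.   ]
 [ 0.924 -0.383  0.   ]
 [ 0.     0.    -1.   ]]
row [ 14.106 -16.271   1.133] [-0.0017 -0.0012 -0.879 ]
[ 0.18396255 -0.5969857   0.4038628 ] [0.21250489 0.2749583  0.77900588]
```

Emit:
move_arm:
  commands:
    - [[7, -8, 0.4, 0, 0, -0.44], [14.1, -16.25, 1.1, 0, 0, -0.88], [14.1, -16.25, 1.1, 0, 0, -0.88], [14.1, -16.25, 1.1, 0, 0, -0.88], [14.1, -16.25, 1.1, 0, 0, -0.88], [14.1, -16.25, 1.1, 0, 0, -0.88], [14.1, -16.25, 1.1, 0, 0, -0.88], [14.1, -16.25, 1.1, 0, 0, -0.88], [14.1, -16.25, 1.1, 0, 0, -0.88], [14.1, -16.25, 1.1, 0, 0, -0.88], [14.1, -16.25, 1.1, 0, 0, -0.88], [14.1, -16.25, 1.1, 0, 0, -0.88]]
  claw: 0

```text
time: 1.6
position: [0.4872, 0.09, 0.3663]
tool_rot: [0.831, 0.556, -0.0, 0.0]
ft_force: [-0.1, -1.0, -0.1]
grip_width: 0.0432
grip_force: 0.0
```

Emit:
move_arm:
  commands:
    - [[0, 0, 0, 0, 0, 0], [0, 0, 0, 0, 0, 0], [0, 0, 0, 0, 0, 0]]

```text
time: 1.98
position: [0.4861, 0.0866, 0.3665]
tool_rot: [0.832, 0.555, -0.0, -0.0]
ft_force: [-1.0, -0.1, -0.6]
grip_width: 0.0433
grip_force: 0.0
```

```bash
python3 - <<'E'
from h import *
r,M=tool(CY); rel([*GRIP,0.25],r)
c=camera("top");o=get_obs();print(o["position"])
im=c["pixels"]; hsv=cv2.cvtColor(im,cv2.COLOR_BGR2HSV);np.savez("top1.npz",**c)
E
```

```text
row [2.853 0.048 2.91 ] [-0.0009  0.0006 -0.0011]
[0.48624394 0.08646603 0.36656885]
```

Emit:
move_arm:
  commands:
    - [[2.85, 0.05, 1.5, 0, 0, 0], [2.85, 0.05, 2.9, 0, 0, 0], [2.85, 0.05, 2.9, 0, 0, 0], [2.85, 0.05, 2.9, 0, 0, 0], [2.85, 0.05, 2.9, 0, 0, 0], [2.85, 0.05, 2.9, 0, 0, 0]]

```text
time: 2.78
position: [0.5324, 0.1913, 0.2523]
tool_rot: [0.832, 0.555, 0.001, 0.001]
ft_force: [0.2, -0.2, -0.5]
grip_width: 0.0435
grip_force: 0.0
```

```bash
python3 - <<'E'
from h import *
r,M=tool(CY); rel([*GRIP,0.191],r)
c=camera("side");np.savez("side1.npz",**c)
u,v=260,300
cv2.imwrite("pics/side1.png",cv2.resize(c["pixels"][200:350,190:390],None,fx=4,fy=4,interpolation=cv2.INTER_CUBIC))
E
```

```text
row [-0.012 -0.022  1.533] [ 0.0023 -0.0012 -0.0007]
```

View pics/side1.png

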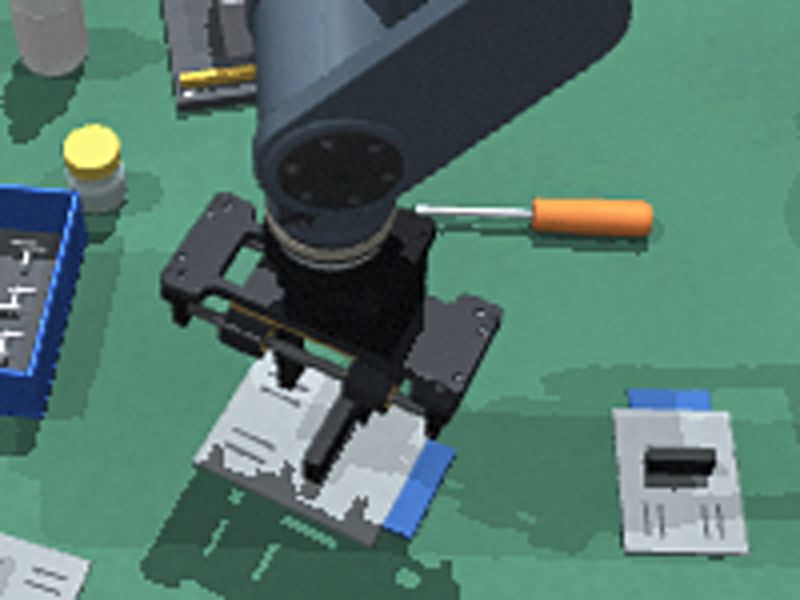

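The gripper is aligned over the large cover, with its fingers at (290,370) and (350,390) in the crop on either side of the bar. I'll descend and close.

Emit:
move_arm:
  commands:
    - [[0, 0, 1.0, 0, 0, 0], [0, 0, 1.52, 0, 0, 0], [0, 0, 1.52, 0, 0, 0], [0, 0, 1.52, 0, 0, 0]]

```text
time: 3.32
position: [0.5326, 0.1923, 0.1911]
tool_rot: [0.831, 0.556, 0.001, 0.0]
ft_force: [0.5, 0.8, 1.0]
grip_width: 0.0434
grip_force: 0.0
```

Emit:
move_arm:
  commands:
    - [[0, 0, 0, 0, 0, 0], [0, 0, 0, 0, 0, 0], [0, 0, 0, 0, 0, 0], [0, 0, 0, 0, 0, 0], [0, 0, 0, 0, 0, 0], [0, 0, 0, 0, 0, 0]]
  claw: 1
  squeeze: 40

```text
time: 4.08
position: [0.5321, 0.1925, 0.1899]
tool_rot: [0.831, 0.556, 0.0, 0.0]
ft_force: [-0.5, 0.1, 2.5]
grip_width: 0.0114
grip_force: 40.0
```

Emit:
move_arm:
  commands:
    - [[0, 0, -1, 0, 0, 0], [0, 0, -2, 0, 0, 0], [0, 0, -3, 0, 0, 0], [0, 0, -3, 0, 0, 0], [0, 0, -3, 0, 0, 0]]

```text
time: 4.7
position: [0.5312, 0.1924, 0.3085]
tool_rot: [0.831, 0.556, -0.001, -0.001]
ft_force: [-1.2, -0.6, -2.8]
grip_width: 0.0117
grip_force: 40.0
```

```bash
python3 - <<'E'
from h import *
o=get_obs();print(o)
r,M=tool(CY); print("to tilt in place, then fixture:")
lip=S-0.085*U
pre=lip+0.035*U+np.array([0,0,0.045])
p,r=pose_for_lip(pre,FY,0.0); print(p); rel(p,r)
E
```

```text
{'time': 4.7, 'q': array([ 1.49674548e-01,  5.78110123e-01,  1.67211855e+00, -8.20795693e-05,
        8.94281894e-01,  5.41567982e-01]), 'joint_velocities': array([-0.00259802,  0.02325626,  0.01119758,  0.000841  ,  0.00425212,
       -0.00053779]), 'joint_torque': array([ 4.04363745e-04, -4.43066382e+01, -1.42921963e+01,  6.65277801e-02,
       -8.45387997e-02,  1.30640430e-03]), 'position': array([0.53122411, 0.19235691, 0.30849962]), 'tool_rot': array([ 8.31230553e-01,  5.55925928e-01, -1.33374028e-03, -5.92210550e-04]), 'ft_force': array([-1.19116487, -0.57020081, -2.82582829]), 'moment': array([-0.00269638, -0.05525181,  0.02704807]), 'grip_force': 40.007248750916915, 'grip_width': 0.011654720799142796}
to tilt in place, then fixture:
[ 0.56863513 -0.18646336  0.294     ]
row [-8.395  4.482  0.365] [-0.0029  0.0007 -0.6398]
```

Emit:
move_arm:
  commands:
    - [[-1, 0.5, -0.2, 0, 0, -0.1], [-2, 1, -0.3, 0, 0, -0.2], [-3.5, 2, -0.3, 0, 0, -0.32], [-5, 2.8, -0.3, 0, 0, -0.45], [-6.5, 3.5, -0.3, 0, 0, -0.55], [-7.5, 4, -0.3, 0, 0, -0.64], [-8.4, 4.5, -0.3, 0, 0, -0.64], [-8.4, 4.5, -0.3, 0, 0, -0.64], [-8.4, 4.5, -0.3, 0, 0, -0.64], [-8.4, 4.5, -0.3, 0, 0, -0.64]]

```text
time: 5.95
position: [0.5695, -0.1853, 0.3206]
tool_rot: [0.614, 0.79, -0.0, -0.002]
ft_force: [0.3, 0.6, -3.0]
grip_width: 0.0121
grip_force: 40.0
```

```bash
python3 - <<'E'
from h import *
print(get_obs()["position"],get_obs()["ft_force"])
lip=S-0.085*U
p,r=pose_for_lip(lip+0.030*U+np.array([0,0,0.030]),FY,0.33,(0,-.001)); print(p); rel(p,r)
E
```

```text
[ 0.56953848 -0.18527432  0.32063723] [ 0.30184524  0.645415   -2.97963736]
[ 0.50080884 -0.20363783  0.29215919]
row [-0.022 -1.777  0.716] [-0.3322 -0.0026  0.0011]
```

Emit:
move_arm:
  commands:
    - [[0, -0.6, 0, -0.12, 0, 0], [0, -1.2, 0.2, -0.24, 0, 0], [0, -1.78, 0.5, -0.332, 0, 0], [0, -1.78, 0.72, -0.332, 0, 0], [0, -1.78, 0.72, -0.332, 0, 0], [0, -1.78, 0.72, -0.332, 0, 0]]

```text
time: 6.7
position: [0.5022, -0.204, 0.2933]
tool_rot: [0.605, 0.779, 0.13, 0.102]
ft_force: [0.3, -0.3, -2.4]
grip_width: 0.0121
grip_force: 40.0
```

```bash
python3 - <<'E'
from h import *
o=get_obs();print(o["position"],R.from_quat(o["tool_rot"]).as_matrix().round(3))
c=camera("side");np.savez("side2.npz",**c);t=camera("top");np.savez("top2.npz",**t)
a=cv2.resize(c["pixels"][140:240,215:345],None,fx=3.05,fy=3.05,interpolation=cv2.INTER_CUBIC)
b=cv2.resize(t["pixels"][140:265,270:400],None,fx=3.05,fy=3.05,interpolation=cv2.INTER_CUBIC)
cv2.imwrite("pics/p2.png",np.hstack([np.vstack([a,np.zeros((b.shape[0]-a.shape[0],a.shape[1],3),np.uint8)]),b]))
E
```

```text
[ 0.50223554 -0.2039993   0.29331891] [[-0.247  0.916  0.317]
 [ 0.969  0.234  0.08 ]
 [-0.001  0.326 -0.945]]
```

View pics/p2.png

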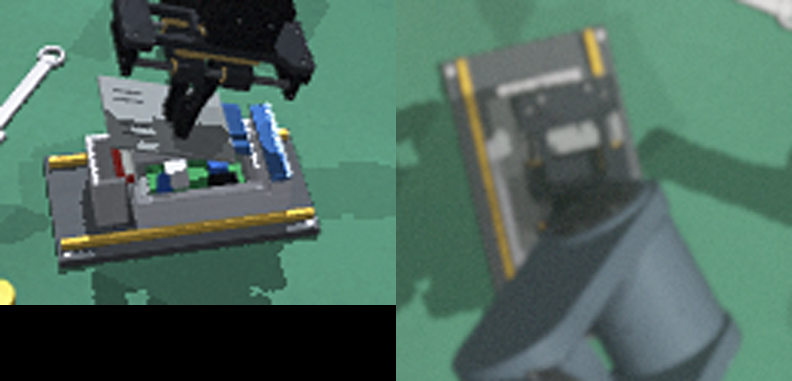

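The side crop shows the leaning cover, its blue lip at (235,125) just behind the blue bar at (270,140) and above the slot. I'll measure both from depth in the slot frame.

```bash
python3 - <<'E'
from h import *
c=dict(np.load("side2.npz"));P=cloud(c);H,S_,V=[a.astype(int) for a in cv2.split(cv2.cvtColor(c["pixels"],cv2.COLOR_BGR2HSV))]
L=P-(S-0.085*U); F=np.stack([L@U,L@N,L[...,2]],-1)*1000
blue=(H>98)&(H<125)&(S_>100)&(V>50); blue[:140]=0;blue[245:]=0;blue[:,:280]=0;blue[:,345:]=0
A=F[blue]; 
bar=A[(A[:,0]<18)&(A[:,2]>5)&(A[:,2]<16)&(A[:,0]>-12)]; lip=A[(A[:,0]>20)&(A[:,2]>12)]
for n,q in(("bar",bar),("lip",lip)):print(n,len(q),np.percentile(q,[3,50,97],axis=0).round(1))
# plate: fit points on leaned plane
m=(F[...,0]>50)&(F[...,0]<180)&(F[...,2]>25)&(F[...,2]<90)&(S_<50)&(V>80)
Q=F[m];
mm=abs(F[...,1])<70; Q=F[m&mm]; print("plate",len(Q),np.percentile(Q,[2,50,98],axis=0).round(1))
A=np.c_[Q[:,:2],np.ones(len(Q))]
w=np.ones(len(Q),bool)
for _ in range(5):
    k=np.linalg.lstsq(A[w],Q[w,2],rcond=None)[0]; w=abs(A@k-Q[:,2])<3
print("slope x,y",k,w.sum()); Q=Q[w]; print(np.percentile(Q,[1,50,99],axis=0).round(1))
for x in range(55,175,15):
    s=Q[abs(Q[:,0]-x)<6]; print(x,len(s),np.percentile(s[:,1],[1,99]).round(1) if len(s) else None)
# true pose lip predicted
o=get_obs();M=R.from_quat(o["tool_rot"]).as_matrix();g=o["position"]+M[:,2]*.164
lipw=g+M@np.array([0,-.075,.024]); d=lipw-(S-.085*U);print("predicted lip",d@U*1e3,d@N*1e3,d[2]*1e3)
E
```

```text
bar 135 [[ -2.1 -52.    8.6]
 [  6.5   2.4  11.7]
 [ 14.3  53.1  15.2]]
lip 86 [[ 32.  -32.2  31.4]
 [ 40.6   2.1  36.7]
 [ 48.2  33.4  40.8]]
plate 564 [[ 52.4 -47.9  40.2]
 [134.7  -2.6  69.1]
 [172.5  49.5  82.9]]
slope x,y [ 3.46972995e-01 -1.06729811e-03  2.24372499e+01] 510
[[ 51.8 -48.8  39.4]
 [134.7  -1.7  69. ]
 [173.1  50.2  83.2]]
55 51 [-46.7  48.5]
70 25 [-27.4  47.3]
85 4 [-2.7 50.1]
100 5 [-44.1  50.1]
115 57 [-48.8  47.3]
130 81 [-48.   50.7]
145 74 [-47.4  50.6]
160 78 [-49.  47.]
predicted lip 31.593455620404374 -0.9386503172689118 31.189586874936793
```

```bash
cat >> h.py <<'E'
def lipnow():
    o=get_obs();M=R.from_quat(o["tool_rot"]).as_matrix();g=o["position"]+M[:,2]*.164
    d=g+M@np.array([0,-.075,.024])-(S-.085*U); v=M[:,1]
    print("t",o["time"],"lip",(np.array([d@U,d@N,d[2]])*1e3).round(2),"lean",np.arcsin(v[2]).round(4),"yawerr",(np.arctan2(v[1],v[0])-FY).round(4),"F fix",np.round([o["ft_force"]@U,o["ft_force"]@N,o["ft_force"][2]],1),"grip",o["grip_width"].round(4))
    return d
def go(x,z,y=0,lean=None):
    """row to bring the lip tip to x,y,z mm (slot frame)"""
    o=get_obs();r0=R.from_quat(o["tool_rot"])
    M=r0.as_matrix();l=np.arcsin(M[2,1]) if lean is None else lean
    p,r=pose_for_lip(S-.085*U+(x*U+y*N+np.array([0,0,z]))/1e3,FY,l,(0,-.001)); rel(p,r)
E
python3 - <<'E'
from h import *
lipnow(); go(26,-3,-.5,.33); go(10,-3,-.5,.33)
E
```

```text
Traceback (most recent call last):
  File "h.py", line 34, in lipnow
    print("t",o["time"],"lip",(np.array([d@U,d@N,d[2]])*1e3).round(2),"lean",np.arcsin(v[2]).round(4),"yawerr",(np.arctan2(v[1],v[0])-FY).round(4),"F fix",np.round([o["ft_force"]@U,o["ft_force"]@N,o["ft_force"][2]],1),"grip",o["grip_width"].round(4))
                                                                                                                                                                                                                                 ^^^^^^^^^^^^^^^^^^^^^
AttributeError: 'float' object has no attribute 'round'
```

```bash
sed -i 's/,"grip",o\["grip_width"\].round(4))/)/' h.py
python3 - <<'E'
from h import *
lipnow(); go(26,-3,-.5,.33); go(10,-3,-.5,.33)
E
```

```text
t 6.8 lip [31.59 -0.94 31.19] lean 0.3327 yawerr 0.0019 F fix [-0.4  0.3 -2.4]
row [ 0.006 -0.399  0.767] [0.0027 0.0007 0.0018]
row [ 0.006 -0.777  0.637] [0.0027 0.0007 0.0018]
```

Emit:
move_arm:
  commands:
    - [[0, -0.2, 0.4, 0, 0, 0], [0, -0.4, 0.6, 0, 0, 0], [0, -0.4, 0.77, 0, 0, 0.002], [0, -0.4, 0.77, 0, 0, 0.002], [0, -0.4, 0.77, 0, 0, 0.002]]

```text
time: 7.42
position: [0.4966, -0.2056, 0.259]
tool_rot: [0.606, 0.778, 0.131, 0.102]
ft_force: [0.1, 0.7, -3.1]
grip_width: 0.0118
grip_force: 40.0
```

```bash
python3 - <<'E'
from h import *
lipnow(); go(6,-3,-.5,.33)
E
```

```text
t 7.425 lip [25.95 -0.9  -3.15] lean 0.3327 yawerr -0.0014 F fix [ 0.3  0.7 -3.1]
row [ 0.008 -0.457 -0.161] [ 0.0027  0.0008 -0.0013]
```

Emit:
move_arm:
  commands:
    - [[0, -0.06, -0.02, 0, 0, 0], [0, -0.12, -0.04, 0, 0, 0], [0, -0.18, -0.06, 0, 0, 0], [0, -0.24, -0.08, 0, 0, 0], [0, -0.3, -0.1, 0, 0, 0], [0, -0.36, -0.12, 0, 0, 0], [0, -0.42, -0.145, 0, 0, 0], [0, -0.457, -0.16, 0, 0, 0], [0, -0.457, -0.16, 0, 0, 0]]

```text
time: 8.55
position: [0.4772, -0.2103, 0.2588]
tool_rot: [0.607, 0.778, 0.13, 0.101]
ft_force: [-0.0, -0.9, -3.0]
grip_width: 0.012
grip_force: 40.0
```

```bash
python3 - <<'E'
from h import *
lipnow(); go(3,-3,-.5,.33)
E
```

```text
t 8.55 lip [ 5.87 -0.48 -3.42] lean 0.332 yawerr -0.0023 F fix [-0.3 -0.8 -3. ]
row [ 0.003 -0.055 -0.03 ] [ 0.002   0.     -0.0022]
```

Emit:
move_arm:
  commands:
    - [[0, -0.02, -0.01, 0, 0, 0], [0, -0.04, -0.02, 0, 0, 0], [0, -0.06, -0.03, 0, 0, 0], [0, -0.07, -0.03, 0, 0, 0], [0, -0.07, -0.03, 0, 0, 0]]

```text
time: 9.18
position: [0.4743, -0.211, 0.259]
tool_rot: [0.607, 0.778, 0.13, 0.101]
ft_force: [-0.0, -0.2, -3.3]
grip_width: 0.0118
grip_force: 40.0
```

```bash
python3 - <<'E'
from h import *
lipnow()
E
```

```text
t 9.175 lip [ 2.91 -0.49 -3.22] lean 0.332 yawerr -0.0022 F fix [-0.1 -0.2 -3.3]
```

Emit:
move_arm:
  commands:
    - [[0, -0.012, -0.004, 0, 0, 0], [0, -0.025, -0.008, 0, 0, 0], [0, -0.035, -0.012, 0, 0, 0], [0, -0.035, -0.012, 0, 0, 0]]

```text
time: 9.68
position: [0.4729, -0.2114, 0.259]
tool_rot: [0.607, 0.778, 0.13, 0.101]
ft_force: [-0.2, 1.2, -3.0]
grip_width: 0.0115
grip_force: 40.0
```

```bash
python3 - <<'E'
from h import *
lipnow()
E
```

```text
t 9.675 lip [ 1.43 -0.48 -3.22] lean 0.332 yawerr -0.0021 F fix [ 0.1  1.2 -3. ]
```

Still free. I'll continue in 1 mm steps.

Emit:
move_arm:
  commands:
    - [[0, -0.012, -0.004, 0, 0, 0], [0, -0.024, -0.008, 0, 0, 0], [0, -0.024, -0.008, 0, 0, 0]]

```text
time: 10.05
position: [0.4719, -0.2116, 0.259]
tool_rot: [0.607, 0.778, 0.131, 0.101]
ft_force: [0.1, -0.9, -3.5]
grip_width: 0.0117
grip_force: 40.0
```

```bash
python3 - <<'E'
from h import *
lipnow()
E
```

```text
t 10.05 lip [ 0.47 -0.52 -3.22] lean 0.3321 yawerr -0.0022 F fix [-0.1 -0.9 -3.5]
```

Emit:
move_arm:
  commands:
    - [[0, -0.012, -0.004, 0, 0, 0], [0, -0.024, -0.008, 0, 0, 0], [0, -0.024, -0.008, 0, 0, 0]]

```text
time: 10.42
position: [0.4714, -0.2118, 0.2592]
tool_rot: [0.607, 0.778, 0.131, 0.102]
ft_force: [4.5, 2.0, -1.9]
grip_width: 0.0118
grip_force: 40.0
```

```bash
python3 - <<'E'
from h import *
lipnow()
E
```

```text
t 10.425 lip [ 0.14 -0.56 -3.03] lean 0.3331 yawerr -0.0024 F fix [ 4.9  0.9 -1.9]
```

The lip touched the end wall at x≈0.1 with 4.9 N. I'll back off half a millimetre and plan the swing.

Emit:
move_arm:
  commands:
    - [[0, 0.016, 0.005, 0, 0, 0], [0, 0.016, 0.005, 0, 0, 0]]

```text
time: 10.68
position: [0.4717, -0.2117, 0.259]
tool_rot: [0.607, 0.778, 0.131, 0.101]
ft_force: [3.6, 1.1, -1.9]
grip_width: 0.0113
grip_force: 40.0
```

```bash
python3 - <<'E'
from h import *
lipnow()
for l,z in((.3,-2.4),(.25,-1.6),(.2,-.7),(.15,.2),(.11,.9)): go(.3,z,-.5,l)
E
```

```text
t 10.675 lip [ 0.25 -0.53 -3.16] lean 0.3322 yawerr -0.002 F fix [ 3.8  0.1 -1.9]
row [0.004 0.158 0.045] [ 0.0322  0.0001 -0.0019]
row [0.004 0.393 0.133] [ 0.0822  0.0001 -0.0019]
row [0.005 0.624 0.23 ] [ 0.1322  0.     -0.0019]
row [0.005 0.849 0.339] [ 0.1822 -0.     -0.0019]
row [0.005 1.024 0.433] [ 2.222e-01 -1.000e-04 -1.900e-03]
```

Emit:
move_arm:
  commands:
    - [[0, 0.09, 0.025, 0.016, 0, 0], [0, 0.168, 0.045, 0.032, 0, 0], [0, 0.25, 0.075, 0.048, 0, 0], [0, 0.33, 0.105, 0.065, 0, 0], [0, 0.405, 0.133, 0.082, 0, 0], [0, 0.405, 0.133, 0.082, 0, 0]]

```text
time: 11.42
position: [0.4879, -0.2076, 0.2589]
tool_rot: [0.61, 0.783, 0.098, 0.076]
ft_force: [0.3, 1.0, -2.7]
grip_width: 0.0116
grip_force: 40.0
```

```bash
python3 - <<'E'
from h import *
lipnow()
for l,z in((.2,-.7),(.15,.2),(.11,.9)): go(.3,z,-.5,l)
E
```

```text
t 11.425 lip [ 0.21 -0.52 -1.75] lean 0.2492 yawerr -0.0011 F fix [ 0.5  0.9 -2.7]
row [0.004 0.238 0.073] [ 0.0492 -0.0002 -0.0011]
row [0.004 0.471 0.162] [ 0.0992 -0.0002 -0.0011]
row [0.004 0.653 0.242] [ 0.1392 -0.0003 -0.0011]
```

Emit:
move_arm:
  commands:
    - [[0, 0.12, 0.035, 0.025, 0, 0], [0, 0.238, 0.073, 0.049, 0, 0], [0, 0.355, 0.117, 0.074, 0, 0], [0, 0.47, 0.162, 0.099, 0, 0], [0, 0.565, 0.202, 0.119, 0, 0], [0, 0.65, 0.242, 0.139, 0, 0], [0, 0.65, 0.242, 0.139, 0, 0]]

```text
time: 12.3
position: [0.515, -0.2007, 0.2561]
tool_rot: [0.614, 0.787, 0.044, 0.034]
ft_force: [-0.2, -0.2, -3.0]
grip_width: 0.0119
grip_force: 40.0
```

```bash
python3 - <<'E'
from h import *
lipnow()
for l,z in((.08,1.3),(.05,1.8),(.025,2),(0,2)): go(0,z,-.5,l)
E
```

```text
t 12.3 lip [ 0.78 -0.49  0.99] lean 0.1108 yawerr -0.0014 F fix [-0.2 -0.2 -3. ]
row [0.005 0.125 0.05 ] [ 0.0308 -0.0005 -0.0014]
row [0.005 0.265 0.1  ] [ 0.0608 -0.0005 -0.0014]
row [0.005 0.379 0.151] [ 0.0858 -0.0005 -0.0014]
row [0.005 0.492 0.209] [ 0.1108 -0.0005 -0.0014]
```

Emit:
move_arm:
  commands:
    - [[0, 0.06, 0.025, 0.015, 0, 0], [0, 0.125, 0.05, 0.031, 0, 0], [0, 0.125, 0.05, 0.031, 0, 0]]
  squeeze: 60

```text
time: 12.68
position: [0.52, -0.1995, 0.255]
tool_rot: [0.614, 0.788, 0.032, 0.024]
ft_force: [-1.2, -0.9, -0.3]
grip_width: 0.0114
grip_force: 60.0
```

```bash
python3 - <<'E'
from h import *
lipnow()
for l,z in((.05,1.8),(.025,2),(0,2)): go(-.5,z,-.5,l)
E
```

```text
t 12.675 lip [-0.17 -0.58  1.66] lean 0.0796 yawerr -0.0012 F fix [-1.4 -0.6 -0.3]
row [0.006 0.13  0.053] [ 0.0296 -0.0003 -0.0012]
row [0.006 0.246 0.1  ] [ 0.0546 -0.0003 -0.0012]
row [0.006 0.36  0.155] [ 0.0796 -0.0003 -0.0012]
```

Emit:
move_arm:
  commands:
    - [[0, 0.065, 0.026, 0.015, 0, 0], [0, 0.13, 0.053, 0.03, 0, 0], [0, 0.13, 0.053, 0.03, 0, 0]]

```text
time: 13.05
position: [0.5255, -0.1981, 0.2529]
tool_rot: [0.615, 0.788, 0.02, 0.015]
ft_force: [0.2, 0.7, -3.5]
grip_width: 0.0116
grip_force: 60.0
```

```bash
python3 - <<'E'
from h import *
lipnow(); print(get_obs()["moment"])
for l,z in((.025,2),(0,2),(0,1)): go(-.5,z,-.5,l)
E
```

```text
t 13.05 lip [-0.2  -0.55  1.35] lean 0.0499 yawerr -0.0013 F fix [ 0.3  0.6 -3.5]
[ 0.04602222 -0.21401637  0.04391925]
row [0.005 0.11  0.031] [ 0.0249 -0.0004 -0.0013]
row [0.006 0.225 0.083] [ 0.0499 -0.0004 -0.0013]
row [0.006 0.224 0.108] [ 0.0499 -0.0004 -0.0013]
```

Emit:
move_arm:
  commands:
    - [[0, 0.05, 0.025, 0.013, 0, 0], [0, 0.11, 0.05, 0.026, 0, 0], [0, 0.11, 0.05, 0.026, 0, 0]]

```text
time: 13.42
position: [0.5301, -0.197, 0.2512]
tool_rot: [0.615, 0.789, 0.01, 0.008]
ft_force: [3.7, 2.5, -4.1]
grip_width: 0.0115
grip_force: 60.0
```

```bash
python3 - <<'E'
from h import *
lipnow(); print(get_obs()["moment"])
for l,z in((0,2),(0,1),(-.02,1)): go(-.5,z,-.5,l)
E
```

```text
t 13.425 lip [-0.29 -0.58  1.41] lean 0.0248 yawerr -0.0018 F fix [ 4.2  1.6 -4.1]
[ 0.40302911 -0.72061489 -0.00833609]
row [0.006 0.111 0.033] [ 0.0248 -0.0002 -0.0018]
row [0.006 0.111 0.058] [ 0.0248 -0.0002 -0.0018]
row [0.006 0.203 0.099] [ 0.0448 -0.0002 -0.0018]
```

```bash
cat > look.py <<'E'
from h import *
def plate(tag):
    c=camera("side");P=cloud(c);s=cv2.cvtColor(c["pixels"],cv2.COLOR_BGR2HSV)
    cv2.imwrite(f"pics/{tag}.png",cv2.resize(c["pixels"][150:240,215:345],None,fx=5,fy=5,interpolation=cv2.INTER_CUBIC))
    L=P-(S-.085*U);F=np.stack([L@U,L@N,L[...,2]],-1)*1000
    m=(F[...,0]>22)&(F[...,0]<146)&(abs(F[...,1])<49)&(F[...,2]>-5)&(F[...,2]<22)
    Q=F[m];w=np.ones(len(Q),bool)
    for _ in range(8):
        A=np.c_[Q[:,:2],np.ones(len(Q))];k=np.linalg.lstsq(A[w],Q[w,2],rcond=None)[0];w=abs(A@k-Q[:,2])<3
    print("plate top: slope",k.round(4),"z at x=40,140:",k[2]+40*k[0],k[2]+140*k[0],w.sum(),"lip now:");lipnow()
    for x in range(25,146,20): print(x,np.median(Q[abs(Q[:,0]-x)<10][:,2]).round(1),end=" ")
E
python3 -c "
from look import *
plate('p3')"
```

```text
plate top: slope [2.2200e-02 1.6000e-03 4.2132e+00] z at x=40,140: 5.101203075038637 7.321238499299357 617 lip now:
t 13.475 lip [-0.31 -0.55  1.43] lean 0.0251 yawerr -0.0019 F fix [ 5.6  1.6 -3.2]
25 4.7 45 5.0 65 6.0 85 6.4 105 6.3 125 6.9 145 7.4
```

View pics/p3.png

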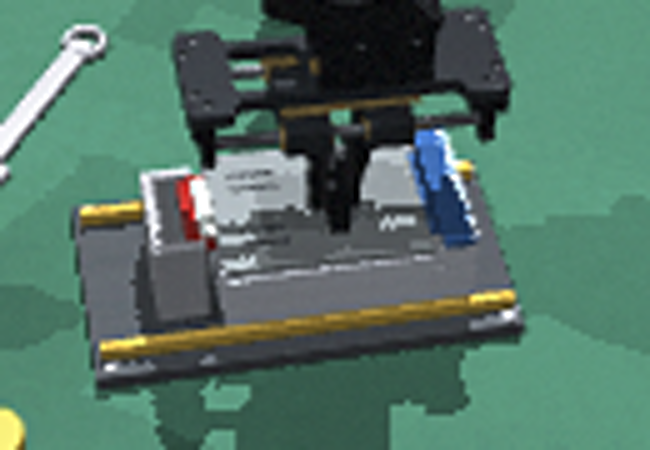

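The crop shows the lip under the blue bar (435,190) and the rear edge at the roller (200,210). The plate leans about 0.02 and needs about 3.5 mm more at the rear, so I'll press on.

Emit:
move_arm:
  commands:
    - [[0, 0.05, 0.02, 0.012, 0, 0], [0, 0.11, 0.04, 0.025, 0, 0], [0, 0.11, 0.05, 0.025, 0, 0], [0, 0.11, 0.05, 0.025, 0, 0]]

```text
time: 13.98
position: [0.5344, -0.1959, 0.2499]
tool_rot: [0.615, 0.788, 0.0, 0.0]
ft_force: [4.7, 3.7, -1.8]
grip_width: 0.0118
grip_force: 60.0
```

```bash
python3 -c "
from look import *
plate('p4')"
```

```text
plate top: slope [ 1.2000e-03 -5.7000e-03  4.1365e+00] z at x=40,140: 4.184665190344935 4.305125301544506 611 lip now:
t 14.025 lip [-0.3  -0.56  1.86] lean 0.0012 yawerr -0.0023 F fix [ 5.3  2.8 -1. ]
25 4.2 45 4.1 65 4.7 85 4.8 105 4.2 125 4.6 145 4.1
```

Emit:
move_arm:
  commands:
    - [[0, 0.005, 0.02, 0.004, 0, 0], [0, 0.01, 0.035, 0.008, 0, 0], [0, 0.01, 0.035, 0.008, 0, 0]]

```text
time: 14.4
position: [0.5353, -0.1956, 0.2499]
tool_rot: [0.615, 0.788, -0.002, -0.001]
ft_force: [4.2, 6.4, 6.4]
grip_width: 0.0116
grip_force: 60.1
```

```bash
python3 -c "
from look import *
lipnow()"
```

```text
t 14.4 lip [-0.42 -0.58  2.23] lean -0.0045 yawerr -0.0028 F fix [5.6 5.1 6.4]
```

Emit:
move_arm:
  commands:
    - [[0, 0.005, -0.02, -0.008, 0, 0], [0, 0.005, -0.02, -0.008, 0, 0]]

```text
time: 14.65
position: [0.5345, -0.1959, 0.2499]
tool_rot: [0.615, 0.788, 0.0, 0.0]
ft_force: [3.3, 4.3, 6.7]
grip_width: 0.0114
grip_force: 60.1
```

Emit:
move_arm:
  commands:
    - [[0, 0, 0, 0, 0, 0], [0, 0, 0, 0, 0, 0], [0, 0, 0, 0, 0, 0], [0, 0, 0, 0, 0, 0], [0, 0, 0, 0, 0, 0]]
  claw: 0.3

```text
time: 15.28
position: [0.5343, -0.196, 0.2487]
tool_rot: [0.615, 0.789, -0.0, -0.001]
ft_force: [0.3, -0.1, 0.6]
grip_width: 0.0303
grip_force: 0.0
```

Emit:
move_arm:
  commands:
    - [[0, 0, -0.5, 0, 0, 0], [0, 0, -1.5, 0, 0, 0], [0, 0, -2.5, 0, 0, 0], [0, 0, -3, 0, 0, 0], [0, 0, -3, 0, 0, 0]]

```text
time: 15.9
position: [0.5348, -0.1961, 0.3705]
tool_rot: [0.615, 0.789, 0.0, 0.002]
ft_force: [0.8, 0.3, 0.2]
grip_width: 0.0305
grip_force: 0.0
```

```bash
python3 -c "
from look import *
plate('p5')"
```

```text
plate top: slope [-4.8000e-03 -1.2000e-03  4.8118e+00] z at x=40,140: 4.618452439254518 4.13514779997402 698 lip now:
t 15.95 lip [ -0.58  -0.64 121.16] lean -0.0004 yawerr -0.0018 F fix [ 0.6 -0.2 -0.7]
25 4.4 45 4.7 65 4.5 85 4.4 105 4.4 125 4.2 145 3.8
```

View pics/p5.png

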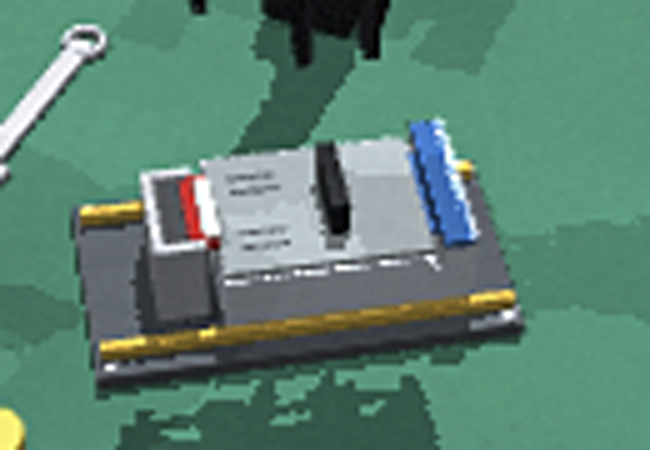

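The crop shows the cover flat between the bar (440,185) and the roller (205,210), with plate top at about 4.4 mm and the gripper clear above. I'm handing it in.

```bash
python3 -c "
from rig import *
print(hand_in())"
```

```text
the job is handed in; nothing more can be done
None
```

The cover is fitted: its lip is home under the blue bar, it lies flat in the seat with the rear edge under the roller catch, and the gripper is clear; I handed it in at about 16 s, but no verdict came back. I judged the catch from the side view and the flatness, because its joint value can't be read, and I saw no sign of the bystanders being touched.

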